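# Square a mortar beam against the rail of the specimen bed

## Robot

A 6-joint arm with a two-finger parallel gripper is mounted at the origin on a cart in front of the work surface, level with it; the furniture and walls round the work are solid. World frame = base frame: x ahead of the robot, y to its left, z up, the work surface at z = 0. Lengths are in m, angles in degrees, forces in N, time in s.
With the tool pointing down it reaches from about 0.375 to 0.825 m from the base axis. Payload 5.5 kg.
Tool frame: the origin (TCP) lies midway between the tips of the shut fingers; the grasp point (between the pads) lies 19 mm behind it; z points along the fingers, y is the line along which they close (so a half turn about z gives the same grasp; the last joint's range is limited). The gripper opens to 85 mm and grips with 20 to 120 N. Pads are 22 mm wide; open, the fingers measure 114 mm over their backs; the gripper's body (76 mm by 85 mm) begins 54 mm behind the grasp point. The pads swing forward as they close: fully open they stand 13 mm farther back than shut.
Start: joints at [74.198, 17.962, -2.699, 69.339, 0, 90], TCP at [0.163, 0.577, 0.231] pointing down, gripper open.
Joint ranges: [-152.73, 152.73], [-39.44, 99.34], [-58.76, 71.6], [-118.89, 123.64], [-81.53, 83.1], [-180, 180]. Speed limits (degrees/s): [136.94, 136.94, 172.46, 180, 180, 180].

## Interface

Orientations are given as a 3x3 rotation matrix whose columns are the frame's x, y, z axes.
In Python, from cell import monitor, eyes, hand_in, nets gives the robot as it stands.
- The arm moves only by the tool carry_out, never from a script. Its argument "commands" is text: rows parted by semicolons, each of 5 numbers parted by spaces: the shift along the tool's x, y, z in cm, then the turn about the tool's z in degrees, then the finger opening in cm, from 0 to 8.54. In form: dx dy dz yaw fingers; .... A call has exactly 10 rows; each row shifts and turns the commanded pose from where the row before left it, along the tool's axes as they then stand; what a row does not reach is not made up. A row lasts 1/12 s, in which the tool goes at most 41.7 mm and 7.16 degrees, less where a joint would pass 70% of its speed; a pose out of reach is approached as far as the arm can. A call with a gripper value outside its range is refused whole. The fingers move at their own pace and stop on an object; "force" is the grip in N (left out, the last holds). Time passes only in rows, so rows that do not move let the fingers close, or fill a call up. It gives the time, the measured TCP pose, the force, the opening and the grip force at its end, in the units of the state.
- monitor.get_obs(): the state, without advancing time (a new reading comes with each control period).
- eyes.capture(name): name is "scene" or "top" or "wrist"; returns a dict with "image" (480x640x3 uint8, blue, green, red), "fovy" (degrees; the focal length in pixels is half the picture's height over the tangent of half this angle, whatever the lens; pixels are square), "cx", "cy" (the principal point, pixels), "world_to_cam" (4x4, takes a point from world to camera coordinates); the wrist camera has in their place "mount" (4x4, takes a point from camera to tool coordinates, whose origin is the TCP and whose axes are the flange's). Camera axes: x right, y down, z forward; pixel columns grow to the right and rows downward; lengths in m; the calibration is good to about 2 mm. A picture is of the moment at which its call begins: read the wrist's pose just before it. There is no depth.
- hand_in(): hands the job in; it is judged then, once.
Trained networks look in the newest picture that a camera, given by its name, has taken for a name from the list of things; names that differ only in an ending like _2 or _b are one class to them, and where a whole thing is asked for, a point or a joint stands for the part that bears it (a point fixed in the world has none). Each returns a list of dicts, best first, with "confidence" (0 to 1); they miss things now and then, are a little off and sometimes report something else, mostly with a low value. They report only what shows in the picture. A call takes as long as a camera call.
- nets.outline_of(camera, query): "region" (480x640 bool, what is visible of it) and "location" ([row, column] in pixels, amid what is visible of it).
- nets.mark_of(camera, query): "location" ([row, column] in pixels: a listed point, or the origin of a listed thing).
The state is a dict: "t": time; "joint_pos": joint angles; "joint_vel": joint speeds; "joint_torque": joint torques, N m; "tcp_pos": TCP position; "ee_rot": TCP orientation; "ft_force": force on the tool from outside, world axes, zero at the start; "wrist_torque": the same for the moment, N m; "width": opening from 0.0 (shut) to 1.0 (fully open); "finger_force": force on a finger pad.
Only numpy, scipy, OpenCV 4.12 (cv2) and the standard library are available. Lean on these libraries where they do the work, as an engineer would, in place of code of your own. Each camera call takes 0.05 s, during which the arm holds its last target. There are 200 camera calls.

## Task

Clear the two broken half-prisms off the metal specimen bed and put both of them in the white tray, lying on its floor, and push the long whole mortar beam, without lifting it off the bed, until its long side lies flush against the back rail along its whole length and its end touches the end stop. Do not push the other things on the worktop out of their places.

Things in the scene. Friction and masses are not known exactly. Their poses are not given: they have to be found in the camera images.
- bed: Specimen bed, fixed to the worktop: bright flat metal plate 220 (its x) x 240 (its y) x 12 mm high, with a back rail along its far edge and an end stop at the rail's right-hand end. Origin at the centre of its underside, on the worktop; its x axis points away from the robot towards the rail, its y axis to the left along the rail; turned up to 0.2 rad either way.
- rail_face (a point): Middle of the back rail's inner face at the plate's surface: x = +95, y = 0, z = 12 mm in the bed's frame. The rail is a fixed steel bar 15 mm thick along the bed's whole 240 mm far edge, its top 46 mm above the plate, so higher than the beam.
- stop_face (a point): Middle of the end stop's inner face (it looks to the bed's +y, left) at the plate's surface: x = +65, y = -108, z = 12 mm in the bed's frame. The stop is a fixed steel block 12 mm thick, 60 mm long at right angles to the rail (bed x = 35 to 95 mm), 46 mm high.
- beam_c (a point): Centre of the whole mortar beam, a loose plain grey concrete bar 40 x 160 x 40 mm (x, y, z; y is its long axis), about 0.4 to 0.8 kg. It starts lying askew on the front part of the bed, its centre 32 mm above the worktop. Flush in its place its centre is at x = +75, y = -28 mm in the bed's frame.
- half_1_c (a point): Centre of a broken half-prism, a loose grey mortar block 40 x 64 x 40 mm (x, y, z; y is its long axis), about 0.23 kg. It starts on the bed between beam and rail, on the right (the end-stop side), its long axis pointing roughly at the rail, its centre 32 mm above the worktop.
- half_2_c (a point): Centre of the other broken half-prism, alike (40 x 64 x 40 mm, y its long axis), starting on the bed between beam and rail, on the left.
- tray: White open plastic tray, held fast to the worktop, 124 (its x, with the lips) x 176 (its y) x 55 mm high, to the left of the bed, its long axis (y) pointing roughly away from the robot or towards it. Origin at the centre of its underside. Inner floor 100 (x) x 150 (y) mm, 3 mm above the worktop; walls 3 mm, lip 10 mm wide outwards at the top. The two halves fit in it end to end along y.
- tin: Bystander: round white metal sample tin with lid, 68 mm wide, 40 high, behind the tray; origin at the centre of its underside.
- bottle: Bystander: small dark bottle, 41 mm wide, 68 high, in front of the bed's left part; origin at the centre of its underside.
- dish: Bystander: white round dish, 78 mm wide, 30 high, behind the bed; origin at the centre of its underside.
- marker: Bystander: marker pen 16 x 131 x 16 mm (y its long axis) lying near the front edge before the bed; origin at the centre of its underside.
- ring_mould: Bystander: metal ring mould, 79 mm wide, 40 high, near the front edge to the right; origin at the centre of its underside.

How it is judged:
By the outcome, as a careful person would: the job done as asked, in the order asked, and still so for the second after the job is handed in, with the robot touching nothing.
It also fails if it takes over 72 s, if anything falls off the work surface, if the arm or the gripper's body presses on something with over 40 N, if the wrist force passes 120 N, or if a joint passes its speed limit or range.

## Working session

There is one attempt and no reset: what is moved stays moved. The work goes in short steps, Python scripts to look and compute and a tool call to move; the robot and the scene stay as the last step left them, time stands still between calls to the robot, and variables do not carry over. Pictures are saved under pics/ and viewed, at most 10 in all, crops included, and the job is handed in when it is done.

Besides the shell and the picture viewer there is one more tool, called in YAML: its name, and indented under it one key for each argument. carry_out: Moves the arm, as the interface text tells. Its arguments: {"type":"object","properties":{"commands":{"type":"string"},"force":{"type":"number"}},"required":["commands"]}

```bash
mkdir -p pics; ls; cat > h.py <<'E'
import numpy as np, cv2
from cell import monitor, eyes, hand_in, nets
def cam(c,obs=None):
    f=240/np.tan(np.radians(c["fovy"])/2)
    if "world_to_cam" in c: T=np.linalg.inv(np.array(c["world_to_cam"]))
    else:
        W=np.eye(4);W[:3,:3]=obs["ee_rot"];W[:3,3]=obs["tcp_pos"];T=W@np.array(c["mount"])
    return f,c["cx"],c["cy"],T
def ray(K,rc,z):
    f,cx,cy,T=K
    d=T[:3,:3]@np.array([(rc[1]-cx)/f,(rc[0]-cy)/f,1]);o=T[:3,3]
    return o+d*(z-o[2])/d[2]
def proj(K,p):
    f,cx,cy,T=K
    q=np.linalg.inv(T)@np.append(p,1); return np.array([cx+f*q[0]/q[2],cy+f*q[1]/q[2]])
E
python3 - <<'E'
from h import *
o=monitor.get_obs();print({k:np.round(v,3).tolist() for k,v in o.items()})
for n in("top","scene"):
    c=eyes.capture(n);cv2.imwrite(f"pics/{n}0.png",c["image"]);K=cam(c);print(n,K[0],np.round(K[3],3).tolist())
    Z=dict(bed=0,rail_face=.012,stop_face=.012,beam_c=.032,half_1_c=.032,tray=0,tin=0,bottle=0,dish=0,marker=0,ring_mould=0)
    for q,z in Z.items():
        for r in nets.mark_of(n,q)[:3]:
            if r["confidence"]>.2: print(q,round(r["confidence"],2),np.round(r["location"]),np.round(ray(K,r["location"],z),3)[:2])
E
```

```text
pics
{'t': 0.0, 'joint_pos': [74.197, 18.003, -2.757, 69.34, -0.0, 90.002], 'joint_vel': [0.073, -0.024, 0.018, -0.062, -0.006, -0.01], 'joint_torque': [0.003, -53.959, 33.975, 0.019, -0.0, 0.0], 'tcp_pos': [0.163, 0.577, 0.23], 'ee_rot': [[-0.962, 0.272, -0.0], [0.272, 0.962, -0.002], [-0.0, -0.002, -1.0]], 'ft_force': [-0.19, 0.981, -0.837], 'wrist_torque': [-0.002, -0.036, 0.03], 'finger_force': 0.0, 'width': 1.001}
top 455.56082642820286 [[-0.02, -0.992, 0.123, 0.419], [-1.0, 0.017, -0.026, 0.157], [0.024, -0.123, -0.992, 1.185], [0.0, 0.0, 0.0, 1.0]]
bed 0.76 [233. 304.] [0.59  0.183]
rail_face 0.88 [193. 298.] [0.694 0.198]
stop_face 0.56 [200. 338.] [0.673 0.092]
beam_c 0.83 [256. 300.] [0.526 0.195]
half_1_c 0.64 [210. 313.] [0.645 0.159]
tray 0.77 [260. 208.] [0.522 0.433]
tin 0.79 [203. 211.] [0.673 0.427]
tin 0.27 [210. 310.] [0.652 0.168]
bottle 0.53 [198. 212.] [0.686 0.424]
bottle 0.47 [314. 256.] [0.383 0.31 ]
dish 0.97 [158. 336.] [0.791 0.095]
marker 0.78 [322. 341.] [0.357 0.092]
ring_mould 0.62 [304. 425.] [ 0.397 -0.127]
scene 539.9784573505744 [[0.854, -0.268, 0.446, 0.104], [-0.52, -0.442, 0.73, -0.611], [0.001, -0.856, -0.517, 0.608], [0.0, 0.0, 0.0, 1.0]]
bed 0.72 [245. 309.] [0.6   0.207]
rail_face 0.86 [233. 347.] [0.685 0.191]
stop_face 0.65 [256. 374.] [0.681 0.089]
beam_c 0.82 [242. 283.] [0.537 0.203]
half_1_c 0.73 [236. 335.] [0.637 0.165]
half_1_c 0.29 [241. 415.] [0.764 0.066]
tray 0.79 [208. 231.] [0.528 0.441]
tray 0.72 [250. 310.] [0.594 0.191]
tin 0.8 [196. 289.] [0.675 0.422]
tin 0.71 [312. 225.] [0.361 0.097]
bottle 0.58 [250. 191.] [0.381 0.318]
bottle 0.55 [242. 413.] [0.796 0.105]
dish 0.77 [244. 413.] [0.791 0.098]
marker 0.64 [312. 228.] [0.366 0.094]
ring_mould 0.76 [383. 299.] [ 0.389 -0.113]
```

```bash
python3 - <<'E'
import cv2
a=cv2.imread("pics/top0.png")[150:340,170:370];cv2.imwrite("pics/a.png",cv2.resize(a,None,fx=3,fy=3,interpolation=2))
a=cv2.imread("pics/scene0.png")[140:330,150:450];cv2.imwrite("pics/b.png",cv2.resize(a,None,fx=2.6,fy=2.6,interpolation=2))
E
```

```text
(no output)
```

View pics/a.png

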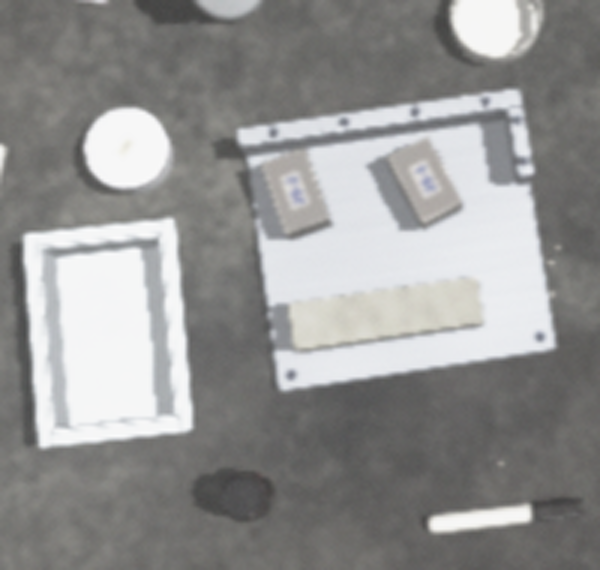

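View pics/b.png

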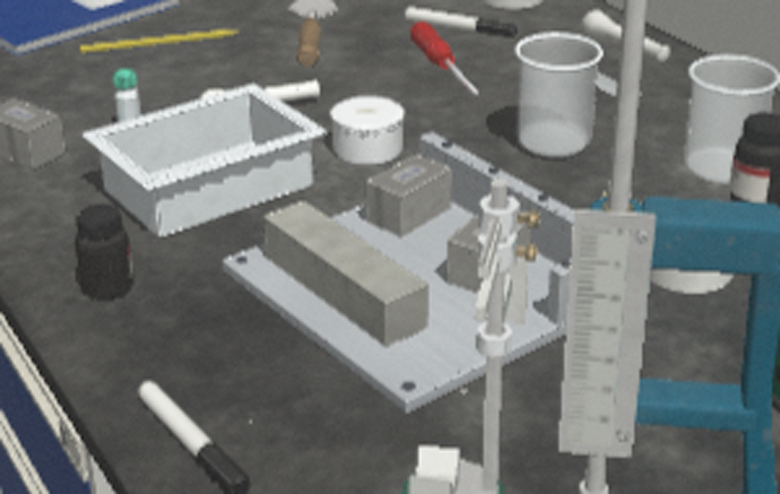

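```bash
python3 - <<'E'
from h import *
c=eyes.capture("top");K=cam(c);w=eyes.capture("wrist");print(np.round(w["mount"],3).tolist(),w["fovy"])
P=lambda u,v,z:np.round(ray(K,(v/3+150-1/3,u/3+170-1/3),z)[:2],4)
S=dict(bedfront=([(280,389),(554,349)],.012),rail=([(238,130),(521,91)],.058),tray=([(24,234),(174,220),(191,430),(40,446)],.055),
beam=([(291,305),(478,278),(482,325),(294,350)],.052),h1=([(389,159),(430,139),(462,206),(424,227)],.052),h2=([(262,163),(303,150),(329,224),(291,236)],.052))
for k,(p,z) in S.items():
    q=np.array([P(*a,z) for a in p]);print(k,q.tolist(),"mean",q.mean(0).round(3),"edges",[(round(float(np.hypot(*d)),3),round(float(np.degrees(np.arctan2(d[1],d[0]))),1)) for d in np.roll(q,-1,0)-q])
E
```

```text
[[0.0, -0.953, -0.302, 0.078], [1.0, 0.001, -0.001, 0.001], [0.001, -0.302, 0.953, -0.144], [0.0, 0.0, 0.0, 1.0]] 68.07168629301839
bedfront [[0.47, 0.29], [0.4998, 0.0549]] mean [0.485 0.172] edges [(0.237, -82.8), (0.237, 97.2)]
rail [[0.6854, 0.3193], [0.7156, 0.0808]] mean [0.7 0.2] edges [(0.24, -82.8), (0.24, 97.2)]
tray [[0.6005, 0.4966], [0.6103, 0.3728], [0.436, 0.3578], [0.4255, 0.4802]] mean [0.518 0.427] edges [(0.124, -85.5), (0.175, -175.1), (0.123, 94.9), (0.176, 5.4)]
beam [[0.5377, 0.2762], [0.5576, 0.1203], [0.5182, 0.1178], [0.5002, 0.2739]] mean [0.528 0.197] edges [(0.157, -82.7), (0.039, -176.4), (0.157, 96.6), (0.038, 3.5)]
h1 [[0.66, 0.1933], [0.6767, 0.1585], [0.6188, 0.1325], [0.6015, 0.1647]] mean [0.639 0.162] edges [(0.039, -64.4), (0.063, -155.8), (0.037, 118.2), (0.065, 26.1)]
h2 [[0.6582, 0.3], [0.6688, 0.2656], [0.6053, 0.2442], [0.5957, 0.276]] mean [0.632 0.271] edges [(0.036, -72.9), (0.067, -161.4), (0.033, 106.8), (0.067, 21.0)]
```

```bash
cat >> h.py <<'E'
def plan(x,y,z,ang,n,o=None,g=8.5):
    "rows (closed loop on rounded numbers) from the present pose to x,y,z with tool y at ang degrees"
    o=o or monitor.get_obs();p=np.array(o["tcp_pos"],float);R=np.array(o["ee_rot"]);a=np.degrees(np.arctan2(R[1,1],R[0,1]))
    t=np.array([x,y,z]);rows=[]
    for k in range(n):
        A=np.radians(a);M=np.array([[-np.sin(A),np.cos(A),0],[np.cos(A),np.sin(A),0],[0,0,-1]])  # columns: tool x,y,z
        M=np.array([[np.sin(A+np.pi),np.cos(A),0],[np.cos(A),np.sin(A),0],[0,0,-1]])
        d=np.round(M.T@((t-p)/(n-k))*100,1);w=round((a-ang)/(n-k))
        p=p+M@d/100;a-=w;rows.append("%g %g %g %d %g"%(*(d+0.),w,g))
    for i in range(0,n,10): print("; ".join(rows[i:i+10]))
    print("end",p.round(4),round(a,1))
def state():
    o=monitor.get_obs();R=np.array(o["ee_rot"]);print(round(o["t"],2),np.round(o["tcp_pos"],4),"yang",round(float(np.degrees(np.arctan2(R[1,1],R[0,1]))),1),"J",np.round(o["joint_pos"],0),"F",np.round(o["ft_force"],1),"w",round(o["width"],3),o["finger_force"]);return o
E
python3 -c "
from h import *
plan(.62,.255,.22,110,20)"
```

```text
-2.6 -0.9 0.1 -2 8.5; -2.6 -1 0.1 -2 8.5; -2.6 -1.1 0.1 -2 8.5; -2.5 -1.2 0 -2 8.5; -2.5 -1.3 0.1 -2 8.5; -2.4 -1.4 0 -2 8.5; -2.4 -1.5 0.1 -2 8.5; -2.3 -1.5 0 -2 8.5; -2.3 -1.6 0.1 -2 8.5; -2.2 -1.7 0 -2 8.5
-2.2 -1.8 0.1 -2 8.5; -2.1 -1.9 0 -2 8.5; -2 -1.9 0.1 -1 8.5; -2 -2 0 -2 8.5; -1.9 -2 0.1 -1 8.5; -1.9 -2.1 0 -2 8.5; -1.8 -2.1 0.1 -1 8.5; -1.8 -2.1 0 -2 8.5; -1.7 -2.2 0.1 -1 8.5; -1.7 -2.3 0 -2 8.5
end [0.6199 0.2546 0.2203] 110.2
```

carry_out:
  commands: "-2.6 -0.9 0.1 -2 8.5; -2.6 -1 0.1 -2 8.5; -2.6 -1.1 0.1 -2 8.5; -2.5 -1.2 0 -2 8.5; -2.5 -1.3 0.1 -2 8.5; -2.4 -1.4 0 -2 8.5; -2.4 -1.5 0.1 -2 8.5; -2.3 -1.5 0 -2 8.5; -2.3 -1.6 0.1 -2 8.5; -2.2 -1.7 0 -2 8.5"
  force: 50

```text
t: 2.13
tcp_pos: [0.3923, 0.4156, 0.2253]
ee_rot: [[-0.997, -0.075, 0.0], [-0.075, 0.997, 0.0], [-0.0, 0.0, -1.0]]
ft_force: [0.9, -0.4, 0.5]
width: 0.996
finger_force: 0.0
```

carry_out:
  commands: "-2.2 -1.8 0.1 -2 8.5; -2.1 -1.9 0 -2 8.5; -2 -1.9 0.1 -1 8.5; -2 -2 0 -2 8.5; -1.9 -2 0.1 -1 8.5; -1.9 -2.1 0 -2 8.5; -1.8 -2.1 0.1 -1 8.5; -1.8 -2.1 0 -2 8.5; -1.7 -2.2 0.1 -1 8.5; -1.7 -2.3 0 -2 8.5"

```text
t: 2.97
tcp_pos: [0.6209, 0.2537, 0.2202]
ee_rot: [[-0.938, -0.346, -0.0], [-0.346, 0.938, 0.0], [0.0, 0.0, -1.0]]
ft_force: [0.7, 0.2, 0.5]
width: 0.994
finger_force: 0.0
```

```bash
python3 - <<'E'
from h import *
import time
for i in range(3): eyes.capture("top")
o=state();c=eyes.capture("wrist");K=cam(c,o);cv2.imwrite("pics/w1.png",c["image"]);np.savez("w1.npz",f=K[0],cx=K[1],cy=K[2],T=K[3])
for q,z in dict(rail_face=.012,stop_face=.012,beam_c=.032,half_1_c=.032,tray=0).items():
    for r in nets.mark_of("wrist",q)[:3]: print(q,round(r["confidence"],2),np.round(r["location"]),np.round(ray(K,r["location"],z),3)[:2])
E
```

```text
3.12 [0.6212 0.2531 0.2197] yang 110.0 J [22. 26.  7. 71. -0.  2.] F [0.  0.6 0.5] w 0.996 0.0
rail_face 0.7 [259. 253.] [0.693 0.202]
stop_face 0.81 [206. 150.] [0.674 0.089]
stop_face 0.64 [161. 271.] [0.591 0.189]
beam_c 0.7 [102. 301.] [0.531 0.201]
tray 0.66 [176. 522.] [0.519 0.431]
```

View pics/w1.png

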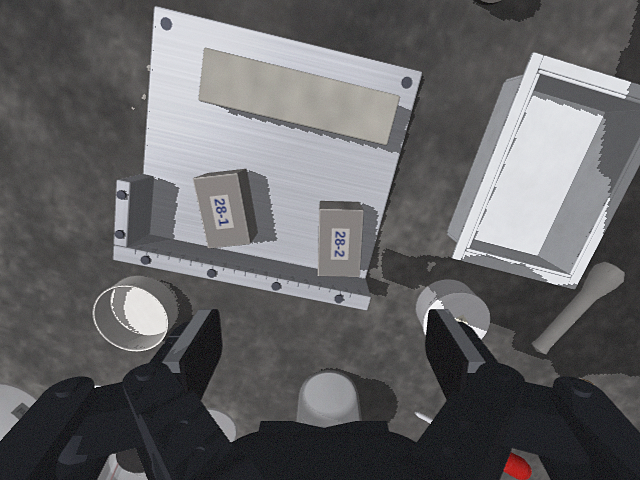

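```bash
python3 - <<'E'
from h import *
d=np.load("w1.npz");K=(float(d["f"]),float(d["cx"]),float(d["cy"]),d["T"])
S=dict(beam=([(205,48),(399,96),(390,143),(198,99)],.052),h1=([(194,178),(239,171),(250,243),(208,247)],.052),h2=([(319,209),(363,209),(361,276),(318,276)],.052),
bedfront=([(156,7),(422,72)],.012),railouter=([(113,260),(368,309)],.058),traylip=([(535,53),(454,259),(578,288)],.055))
for k,(p,z) in S.items():
    q=np.array([ray(K,(b,a),z)[:2] for a,b in p]);print(k,q.round(4).tolist(),"mean",q.mean(0).round(4),"edges",[(round(float(np.hypot(*e)),3),round(float(np.degrees(np.arctan2(e[1],e[0]))),1)) for e in np.roll(q,-1,0)-q])
E
```

```text
beam [[0.5212, 0.1192], [0.5011, 0.2759], [0.5374, 0.2836], [0.5593, 0.1231]] mean [0.5298 0.2005] edges [(0.158, 97.3), (0.037, 11.9), (0.162, -82.2), (0.038, -174.2)]
h1 [[0.6227, 0.1353], [0.6035, 0.1703], [0.6628, 0.1978], [0.6798, 0.1625]] mean [0.6422 0.1665] edges [(0.04, 118.7), (0.065, 24.8), (0.039, -64.3), (0.063, -154.5)]
h2 [[0.6112, 0.2466], [0.5977, 0.2834], [0.6582, 0.3058], [0.6721, 0.2675]] mean [0.6348 0.2758] edges [(0.039, 110.0), (0.064, 20.3), (0.041, -69.9), (0.064, -161.0)]
bedfront [[0.5016, 0.058], [0.4696, 0.2935]] mean [0.4856 0.1757] edges [(0.238, 97.7), (0.238, -82.3)]
railouter [[0.7192, 0.0852], [0.6854, 0.3233]] mean [0.7023 0.2042] edges [(0.24, 98.1), (0.24, -81.9)]
traylip [[0.4369, 0.3624], [0.612, 0.3793], [0.598, 0.5026]] mean [0.549  0.4147] edges [(0.176, 5.5), (0.124, 96.5), (0.214, -139.0)]
```

```bash
python3 -c "
from h import *
plan(.6335,.274,.022,110,10)"
```

```text
-0.2 0.1 2 0 8.5; -0.2 0.1 2 0 8.5; -0.2 0.1 2 0 8.5; -0.2 0.1 2 0 8.5; -0.2 0.1 2 0 8.5; -0.2 0.1 2 0 8.5; -0.2 0.2 2 0 8.5; -0.2 0.1 2 0 8.5; -0.2 0.2 1.9 0 8.5; -0.2 0.1 2 0 8.5
end [0.6338 0.2737 0.0216] 110.3
```

carry_out:
  commands: "-0.2 0.1 2 0 8.5; -0.2 0.1 2 0 8.5; -0.2 0.1 2 0 8.5; -0.2 0.1 2 0 8.5; -0.2 0.1 2 0 8.5; -0.2 0.1 2 0 8.5; -0.2 0.2 2 0 8.5; -0.2 0.1 2 0 8.5; -0.2 0.2 1.9 0 8.5; -0.2 0.1 2 0 8.5"

```text
t: 4.25
tcp_pos: [0.6341, 0.2738, 0.0209]
ee_rot: [[-0.938, -0.346, 0.0], [-0.346, 0.938, 0.0], [-0.001, 0.0, -1.0]]
ft_force: [-0.2, -0.4, 0.6]
width: 0.994
finger_force: 0.0
```

carry_out:
  commands: "0 0 0 0 8.5; 0 0 0 0 2; 0 0 0 0 2; 0 0 0 0 2; 0 0 0 0 2; 0 0 0 0 2; 0 0 0 0 2; 0 0 0 0 2; 0 0 0 0 2; 0 0 0 0 2"

```text
t: 5.08
tcp_pos: [0.6359, 0.2734, 0.0234]
ee_rot: [[-0.939, -0.345, 0.003], [-0.345, 0.939, 0.001], [-0.003, 0.0, -1.0]]
ft_force: [-0.6, -0.5, 7.5]
width: 0.454
finger_force: 51.9
```

```bash
python3 -c "
from h import *
state()
plan(.63,.274,.14,110,10,g=2)"
```

```text
5.08 [0.6359 0.2734 0.0234] yang 110.2 J [23. 35. -4. 50.  0.  3.] F [-0.6 -0.5  7.5] w 0.454 51.85275614261627
0.1 0 -1.2 0 2; 0 0 -1.2 0 2; 0.1 0 -1.2 0 2; 0 0 -1.2 0 2; 0.1 0 -1.1 0 2; 0 0.1 -1.2 0 2; 0.1 0 -1.1 0 2; 0 0.1 -1.2 0 2; 0.1 0 -1.1 0 2; 0 0.1 -1.2 0 2
end [0.6301 0.2745 0.1404] 110.2
```

carry_out:
  commands: "0.1 0 -1.2 0 2; 0 0 -1.2 0 2; 0.1 0 -1.2 0 2; 0 0 -1.2 0 2; 0.1 0 -1.1 0 2; 0 0.1 -1.2 0 2; 0.1 0 -1.1 0 2; 0 0.1 -1.2 0 2; 0.1 0 -1.1 0 2; 0 0.1 -1.2 0 2"

```text
t: 5.92
tcp_pos: [0.6286, 0.2737, 0.1393]
ee_rot: [[-0.939, -0.345, -0.0], [-0.345, 0.939, -0.0], [0.0, -0.0, -1.0]]
ft_force: [1.0, -0.0, -2.3]
width: 0.459
finger_force: 50.8
```

```bash
python3 -c "
from h import *
state()
plan(.554,.4335,.12,95.5,10,g=2)"
```

```text
5.92 [0.6286 0.2737 0.1393] yang 110.2 J [24. 30.  3. 63. -0.  3.] F [ 1.  -0.  -2.3] w 0.459 50.81184267997742
0.1 1.8 0.2 1 2; 0.2 1.7 0.2 2 2; 0.2 1.7 0.2 1 2; 0.3 1.8 0.2 2 2; 0.3 1.7 0.2 1 2; 0.4 1.7 0.2 2 2; 0.4 1.7 0.2 1 2; 0.5 1.7 0.2 2 2; 0.5 1.7 0.2 1 2; 0.6 1.7 0.1 2 2
end [0.5537 0.4331 0.1203] 95.2
```

carry_out:
  commands: "0.1 1.8 0.2 1 2; 0.2 1.7 0.2 2 2; 0.2 1.7 0.2 1 2; 0.3 1.8 0.2 2 2; 0.3 1.7 0.2 1 2; 0.4 1.7 0.2 2 2; 0.4 1.7 0.2 1 2; 0.5 1.7 0.2 2 2; 0.5 1.7 0.2 1 2; 0.6 1.7 0.1 2 2"

```text
t: 6.75
tcp_pos: [0.5534, 0.434, 0.1195]
ee_rot: [[-0.996, -0.09, -0.0], [-0.09, 0.996, -0.0], [0.0, -0.0, -1.0]]
ft_force: [1.1, 0.0, -2.0]
width: 0.463
finger_force: 50.7
```

```bash
python3 - <<'E'
from h import *
eyes.capture("top");o=state();c=eyes.capture("wrist");K=cam(c,o);cv2.imwrite("pics/w2.png",c["image"])
plan(.554,.4335,.017,95.5,10,g=2)
for p in nets.outline_of("wrist","tray")[:1]:
    print(p["confidence"],cv2.boundingRect(p["region"].astype(np.uint8)))
for r in nets.mark_of("wrist","tray")[:2]: print(r["confidence"],ray(K,r["location"],0))
np.savez("w2.npz",f=K[0],cx=K[1],cy=K[2],T=K[3])
E
```

```text
6.8 [0.5514 0.4374 0.1194] yang 95.2 J [38. 32.  4. 62.  0. 33.] F [-1.   3.5 -2. ] w 0.458 50.808985233306885
0 0 1 0 2; 0 0 1 0 2; 0 0 1 0 2; 0 0 1 0 2; 0 0 1 0 2; 0 0 1 0 2; 0 -0.1 1.1 0 2; 0 0 1 0 2; -0.1 -0.1 1.1 0 2; 0 0 1 0 2
end [0.5535 0.4339 0.0174] 95.3
0.94 (194, 44, 237, 296)
0.84 [0.51939067 0.42844988 0.        ]
```

View pics/w2.png

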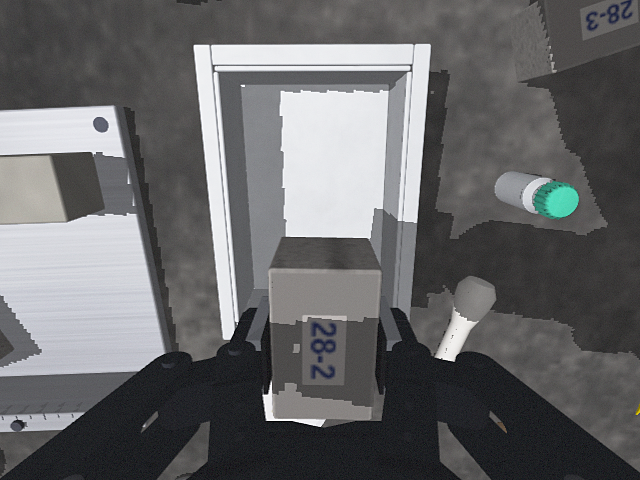

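carry_out:
  commands: "0 0 1.2 0 2; 0 0 1.2 0 2; 0 0 1.2 0 2; 0 0 1.2 0 2; 0 0 1.2 0 2; 0 0 1.2 0 2; 0 0 1.2 0 2; 0 0 1 0 2; 0 0 0.5 0 2; 0 0 0.4 0 2"

```text
t: 7.78
tcp_pos: [0.5535, 0.433, 0.0151]
ee_rot: [[-0.996, -0.091, -0.001], [-0.091, 0.996, -0.001], [0.001, -0.001, -1.0]]
ft_force: [0.7, -0.2, -1.8]
width: 0.457
finger_force: 50.9
```

carry_out:
  commands: "0 0 0 0 2; 0 0 0 0 2; 0 0 0 0 4; 0 0 0 0 4.4; 0 0 0 0 5; 0 0 0 0 5.8; 0 0 0 0 5.8; 0 0 0 0 5.8; 0 0 0 0 5.8; 0 0 -0.5 0 5.8"

```text
t: 8.62
tcp_pos: [0.5533, 0.4328, 0.0204]
ee_rot: [[-0.996, -0.091, -0.001], [-0.091, 0.996, -0.001], [0.001, -0.001, -1.0]]
ft_force: [-0.5, -0.2, -0.0]
width: 0.678
finger_force: 0.0
```

```bash
python3 -c "
from h import *
state()
plan(.554,.433,.14,95.2,10,g=5.8)"
```

```text
8.62 [0.5533 0.4328 0.0204] yang 95.2 J [38. 37. -2. 51. -0. 33.] F [-0.5 -0.2 -0. ] w 0.678 0.0
0 0 -1.2 0 5.8; 0 0 -1.2 0 5.8; 0 0 -1.2 0 5.8; 0 0 -1.2 0 5.8; 0 0 -1.2 0 5.8; 0 0 -1.2 0 5.8; 0 0 -1.2 0 5.8; 0 0 -1.2 0 5.8; 0 0 -1.2 0 5.8; -0.1 0 -1.2 0 5.8
end [0.5543 0.4328 0.1404] 95.2
```

carry_out:
  commands: "0 0 -1.2 0 5.8; 0 0 -1.2 0 5.8; 0 0 -1.2 0 5.8; 0 0 -1.2 0 5.8; 0 0 -1.2 0 5.8; 0 0 -1.2 0 5.8; 0 0 -1.2 0 5.8; 0 0 -1.2 0 5.8; 0 0 -1.2 0 5.8; 0 0 -1.2 0 5.8"

```text
t: 9.45
tcp_pos: [0.5539, 0.4332, 0.1425]
ee_rot: [[-0.996, -0.091, -0.0], [-0.091, 0.996, -0.0], [0.0, -0.0, -1.0]]
ft_force: [-0.1, 1.2, 0.6]
width: 0.681
finger_force: 0.0
```

```bash
python3 -c "
from h import *
state();eyes.capture('wrist')
plan(.64,.165,.14,115,12,g=7.5)"
```

```text
9.45 [0.5539 0.4332 0.1425] yang 95.2 J [38. 32.  6. 64. -0. 33.] F [-0.1  1.2  0.6] w 0.681 0.0
-0.5 -2.3 0 -2 7.5; -0.4 -2.3 0 -2 7.5; -0.3 -2.3 0.1 -2 7.5; -0.3 -2.3 0 -2 7.5; -0.2 -2.4 0.1 -1 7.5; -0.1 -2.4 0 -2 7.5; -0.1 -2.3 0.1 -1 7.5; 0 -2.4 0 -2 7.5; 0.1 -2.3 0.1 -1 7.5; 0.1 -2.4 0 -2 7.5
0.2 -2.3 0.1 -1 7.5; 0.2 -2.4 0 -2 7.5
end [0.6401 0.1647 0.1404] 115.2
```

carry_out:
  commands: "-0.5 -2.3 0 -2 7.5; -0.4 -2.3 0 -2 7.5; -0.3 -2.3 0.1 -2 7.5; -0.3 -2.3 0 -2 7.5; -0.2 -2.4 0.1 -1 7.5; -0.1 -2.4 0 -2 7.5; -0.1 -2.3 0.1 -1 7.5; 0 -2.4 0 -2 7.5; 0.1 -2.3 0.1 -1 7.5; 0.1 -2.4 0 -2 7.5"

```text
t: 10.33
tcp_pos: [0.6246, 0.2076, 0.1371]
ee_rot: [[-0.925, -0.379, -0.001], [-0.379, 0.925, -0.0], [0.001, 0.0, -1.0]]
ft_force: [0.2, -0.2, -0.7]
width: 0.876
finger_force: 0.0
```

carry_out:
  commands: "0.2 -2.3 0.1 -1 7.5; 0.2 -2.4 0 -2 7.5; 0 0 1.5 0 7.5; 0 0 1.5 0 7.5; 0 0 1.5 0 7.5; 0 0 1.5 0 7.5; 0 0 1.5 0 7.5; 0 0 1.5 0 7.5; 0 0 1.4 0 7.5; 0 0 1.3 0 7.5"

```text
t: 11.17
tcp_pos: [0.6388, 0.1637, 0.0183]
ee_rot: [[-0.905, -0.426, -0.001], [-0.426, 0.905, -0.0], [0.001, 0.0, -1.0]]
ft_force: [0.3, 0.1, -0.8]
width: 0.875
finger_force: 0.0
```

carry_out:
  commands: "0 0 0 0 7.5; 0 0 0 0 2; 0 0 0 0 2; 0 0 0 0 2; 0 0 0 0 2; 0 0 0 0 2; 0 0 0 0 2; 0 0 0 0 2; 0 0 0 0 2; 0 0 0 0 2"

```text
t: 12.0
tcp_pos: [0.6402, 0.1641, 0.0207]
ee_rot: [[-0.905, -0.426, 0.002], [-0.426, 0.905, 0.001], [-0.002, -0.0, -1.0]]
ft_force: [-0.0, 0.3, 6.5]
width: 0.464
finger_force: 52.4
```

carry_out:
  commands: "0 0 -1.2 0 2; 0 0 -1.2 0 2; 0 0 -1.2 0 2; 0 0 -1.2 0 2; 0 0 -1.2 0 2; 0 0 -1.2 0 2; 0 0 -1.2 0 2; 0 0 -1.2 0 2; 0 0 -1.2 0 2; 0 0 -1.2 0 2"

```text
t: 12.83
tcp_pos: [0.639, 0.1638, 0.1406]
ee_rot: [[-0.905, -0.426, 0.0], [-0.426, 0.905, 0.0], [-0.0, 0.0, -1.0]]
ft_force: [-0.5, -0.6, -2.3]
width: 0.463
finger_force: 51.7
```

```bash
python3 -c "
from h import *
state()
plan(.482,.4265,.132,95.2,12,g=2)
eyes.capture('top');state()"
```

```text
12.83 [0.639  0.1638 0.1406] yang 115.2 J [ 14.  27.  -2.  61.   0. -11.] F [-0.5 -0.6 -2.3] w 0.463 51.67763650417328
0.3 2.5 0.1 2 2; 0.3 2.5 0.1 2 2; 0.4 2.5 0.1 2 2; 0.5 2.5 0.1 2 2; 0.6 2.5 0.1 1 2; 0.7 2.5 0.1 2 2; 0.7 2.4 0 1 2; 0.8 2.4 0.1 2 2; 0.9 2.4 0 1 2; 0.9 2.4 0.1 2 2
1 2.4 0 1 2; 1 2.4 0.1 2 2
end [0.4817 0.4267 0.1316] 95.2
12.88 [0.6404 0.1642 0.1433] yang 115.2 J [ 14.  27.  -1.  62.   0. -11.] F [1.3 1.  0.4] w 0.464 51.67192876338959
```

carry_out:
  commands: "0.3 2.5 0.1 2 2; 0.3 2.5 0.1 2 2; 0.4 2.5 0.1 2 2; 0.5 2.5 0.1 2 2; 0.6 2.5 0.1 1 2; 0.7 2.5 0.1 2 2; 0.7 2.4 0 1 2; 0.8 2.4 0.1 2 2; 0.9 2.4 0 1 2; 0.9 2.4 0.1 2 2"

```text
t: 13.72
tcp_pos: [0.5072, 0.3828, 0.1315]
ee_rot: [[-0.99, -0.141, -0.0], [-0.141, 0.99, -0.0], [0.0, -0.0, -1.0]]
ft_force: [0.7, 0.9, -2.3]
width: 0.465
finger_force: 51.8
```

carry_out:
  commands: "1 2.4 0 1 2; 1 2.4 0.1 2 2; 0 0 0 0 2; 0 0 0 0 2; 0 0 0 0 2; 0 0 0 0 2; 0 0 0 0 2; 0 0 0 0 2; 0 0 0 0 2; 0 0 0 0 2"

```text
t: 14.55
tcp_pos: [0.4821, 0.4263, 0.1304]
ee_rot: [[-0.996, -0.09, 0.0], [-0.09, 0.996, 0.0], [-0.0, 0.0, -1.0]]
ft_force: [-0.1, 0.6, -2.6]
width: 0.459
finger_force: 51.6
```

```bash
python3 - <<'E'
from h import *
o=state();c=eyes.capture("wrist");t=eyes.capture("top")["image"][180:310,180:290]
im=c["image"].copy();cv2.imwrite("pics/w3.png",np.hstack([cv2.resize(im,(520,390)),cv2.resize(t,(280,390),interpolation=2)]))
E
```

```text
14.55 [0.4821 0.4263 0.1304] yang 95.2 J [41. 26. -5. 59.  0. 36.] F [-0.1  0.6 -2.6] w 0.459 51.58825099468231
```

View pics/w3.png

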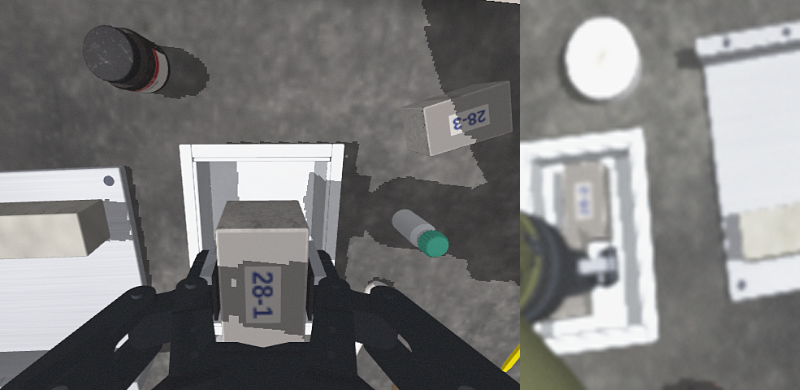

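```bash
python3 - <<'E'
from h import *
K=cam(eyes.capture("top"))
print(ray(K,(234,206),.043),ray(K,(254,207.5),.043))
E
```

```text
[0.58514269 0.42915286 0.043     ] [0.53452151 0.42480352 0.043     ]
```

carry_out:
  commands: "0.2 0 1.4 0 2; 0 0 1.4 0 2; 0 0 1.4 0 2; 0 0 1.4 0 2; 0 0 1.4 0 2; 0 0 1.4 0 2; 0 0 1.2 0 2; 0 0 1 0 2; 0 0 0.6 0 2; 0 0 0.4 0 2"

```text
t: 15.53
tcp_pos: [0.4795, 0.4263, 0.0134]
ee_rot: [[-0.996, -0.091, -0.001], [-0.091, 0.996, -0.001], [0.001, -0.001, -1.0]]
ft_force: [0.5, 0.6, -2.2]
width: 0.466
finger_force: 51.8
```

carry_out:
  commands: "0 0 0 0 2; 0 0 0 0 2; 0 0 0 0 4; 0 0 0 0 4.4; 0 0 0 0 5; 0 0 0 0 5.8; 0 0 0 0 5.8; 0 0 0 0 5.8; 0 0 0 0 5.8; 0 0 -0.5 0 5.8"

```text
t: 16.37
tcp_pos: [0.4791, 0.426, 0.0185]
ee_rot: [[-0.996, -0.091, -0.001], [-0.091, 0.996, -0.001], [0.001, -0.001, -1.0]]
ft_force: [0.5, 0.2, -0.3]
width: 0.676
finger_force: 0.0
```

carry_out:
  commands: "0 0 -1.2 0 5.8; 0 0 -1.2 0 5.8; 0 0 -1.2 0 5.8; 0 0 -1.2 0 5.8; 0 0 -1.2 0 5.8; 0 0 -1.2 0 5.8; 0 0 -1.2 0 5.8; 0 0 -1.2 0 5.8; 0 0 -1.2 0 5.8; 0 0 -1.2 0 5.8"

```text
t: 17.2
tcp_pos: [0.4798, 0.4265, 0.1405]
ee_rot: [[-0.996, -0.091, 0.0], [-0.091, 0.996, -0.0], [-0.0, -0.0, -1.0]]
ft_force: [0.4, 0.1, -0.4]
width: 0.683
finger_force: 0.0
```

```bash
python3 -c "
from h import *
c=eyes.capture('top');K=cam(c)
for q in('half_1_c','beam_c'):
  for r in nets.mark_of('top',q)[:3]: print(q,r['confidence'],ray(K,r['location'],.023 if q[0]=='h' else .032))
state()
plan(.4838,.1924,.12,97.6,10,g=8.5)"
```

```text
half_1_c 0.49 [0.48881135 0.42212446 0.023     ]
beam_c 0.97 [0.5198496  0.19891251 0.032     ]
17.35 [0.4805 0.4272 0.1406] yang 95.2 J [42. 25. -4. 60. -0. 36.] F [-0.5 -0.3 -1.1] w 0.681 0.0
0.2 -2.3 0.2 0 8.5; 0.2 -2.3 0.2 0 8.5; 0.2 -2.4 0.2 0 8.5; 0.2 -2.3 0.2 0 8.5; 0.2 -2.4 0.2 0 8.5; 0.2 -2.3 0.2 0 8.5; 0.1 -2.4 0.2 -1 8.5; 0.2 -2.3 0.2 0 8.5; 0.2 -2.4 0.2 -1 8.5; 0.3 -2.3 0.3 0 8.5
end [0.4834 0.1923 0.1196] 97.2
```

carry_out:
  commands: "0.2 -2.3 0.2 0 8.5; 0.2 -2.3 0.2 0 8.5; 0.2 -2.4 0.2 0 8.5; 0.2 -2.3 0.2 0 8.5; 0.2 -2.4 0.2 0 8.5; 0.2 -2.3 0.2 0 8.5; 0.1 -2.4 0.2 -1 8.5; 0.2 -2.3 0.2 0 8.5; 0.2 -2.4 0.2 -1 8.5; 0.6 -2.3 0.3 -0.4 8.5"

```text
t: 18.18
tcp_pos: [0.4796, 0.19, 0.1175]
ee_rot: [[-0.991, -0.133, -0.001], [-0.133, 0.991, -0.0], [0.001, -0.0, -1.0]]
ft_force: [0.1, -0.2, -0.8]
width: 0.99
finger_force: 0.0
```

```bash
python3 - <<'E'
from h import *
eyes.capture("top");eyes.capture("top");o=state();c=eyes.capture("wrist")
t=eyes.capture("top")["image"][180:310,180:370]
cv2.imwrite("pics/w4.png",np.hstack([cv2.resize(c["image"],(400,300)),cv2.resize(t,(400,300),interpolation=2)]))
E
```

```text
18.28 [0.4779 0.1881 0.1168] yang 97.4 J [ 22.  13. -24.  52.  -0.  14.] F [ 0.3 -0.4  1.1] w 0.991 0.0
```

View pics/w4.png

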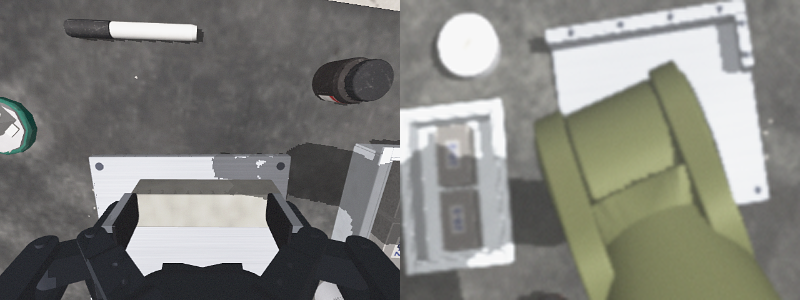

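```bash
python3 - <<'E'
from h import *
eyes.capture("top");o=state();c=eyes.capture("wrist");K=cam(c,o);B=np.array([.5943,.1883]);u=np.array([.9912,.1323]);v=np.array([-.1323,.9912])
for n,q in dict(bot_l=(180,140,.012),bot_r=(180,270,.012),top_l=(193,140,.052),top_r=(195,265,.052),plL=(157,90,.012),plR=(156,290,.012)).items():
    p=ray(K,(q[0]*1.6,q[1]*1.6),q[2])[:2];print(n,p.round(4),"bed",(u@(p-B)).round(4),(v@(p-B)).round(4))
p=np.array(o["tcp_pos"][:2])-B;print("tcp bed",u@p,v@p)
E
```

```text
18.43 [0.4797 0.1916 0.118 ] yang 97.6 J [ 22.  13. -24.  52.   0.  14.] F [-0.2  0.4  0.8] w 0.992 0.0
bot_l [0.5261 0.1221] bed -0.0763 -0.0566
bot_r [0.505  0.2803] bed -0.0764 0.103
top_l [0.5214 0.1325] bed -0.0797 -0.0457
top_r [0.5062 0.2633] bed -0.0774 0.086
plL [0.5041 0.0617] bed -0.1061 -0.1135
plR [0.4715 0.2968] bed -0.1074 0.1238
tcp bed -0.11315539257088109 0.01844224728548244
```

carry_out:
  commands: "0 0 1.2 0 8.5; 0 0 1.2 0 8.5; 0 0 1.2 0 8.5; 0 0 1.2 0 8.5; 0 0 1.2 0 8.5; 0 0 1.2 0 8.5; 0 0 1.2 0 8.5; 0 0 1.2 0 8.5; 0 0 0.8 0 8.5; 0 0 0.2 0 8.5"

```text
t: 19.32
tcp_pos: [0.4788, 0.1918, 0.0109]
ee_rot: [[-0.991, -0.133, -0.002], [-0.133, 0.991, -0.001], [0.002, -0.0, -1.0]]
ft_force: [-0.6, -0.4, -0.4]
width: 0.995
finger_force: 0.0
```

carry_out:
  commands: "-0.6 0 0 0 8.5; -0.6 0 0 0 8.5; -0.6 0 0 0 8.5; -0.6 0 0 0 8.5; -0.6 0 0 0 8.5; -0.6 0 0 0 8.5; -0.6 0 0 0 8.5; -0.6 0 0 0 8.5; -0.6 0 0 0 8.5; -0.6 0 0 0 8.5"

```text
t: 20.15
tcp_pos: [0.5388, 0.1991, 0.0125]
ee_rot: [[-0.991, -0.132, -0.002], [-0.132, 0.991, -0.0], [0.002, 0.0, -1.0]]
ft_force: [-4.8, -1.2, 4.2]
width: 0.994
finger_force: 2.6
```

carry_out:
  commands: "-0.8 0 0 0 8.5; -0.8 0 0 0 8.5; -0.8 0 0 0 8.5; -0.8 0 0 0 8.5; -0.8 0 0 0 8.5; -0.8 0 0 0 8.5; -0.8 0 0 0 8.5; -0.8 0 0 0 8.5; -0.7 0 0 0 8.5; -0.5 0 0 0 8.5"

```text
t: 20.98
tcp_pos: [0.6156, 0.2094, 0.0124]
ee_rot: [[-0.991, -0.132, 0.0], [-0.132, 0.991, 0.0], [-0.0, 0.0, -1.0]]
ft_force: [-5.8, -0.3, 4.1]
width: 0.999
finger_force: 2.6
```

```bash
python3 - <<'E'
from h import *
o=state();c=eyes.capture("wrist");K=cam(c,o);cv2.imwrite("pics/w5.png",c["image"]);np.savez("w5.npz",f=K[0],cx=K[1],cy=K[2],T=K[3])
E
```

```text
20.98 [0.6156 0.2094 0.0124] yang 97.6 J [ 19.  32. -11.  46.  -0.  11.] F [-5.8 -0.3  4.1] w 0.999 2.579112835228443
```

View pics/w5.png

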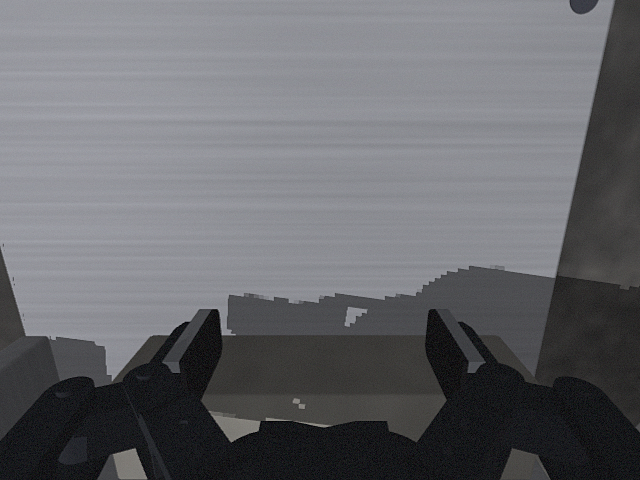

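carry_out:
  commands: "-0.2 0 0 0 8.5; -0.2 0 0 0 8.5; -0.2 0 0 0 8.5; -0.2 0 0 0 8.5; -0.2 0 0 0 8.5; -0.1 0 0 0 8.5; -0.1 0 0 0 8.5; -0.1 0 0 0 8.5; -0.1 0 0 0 8.5; 0 0 0 0 8.5"

```text
t: 21.87
tcp_pos: [0.6287, 0.2112, 0.0122]
ee_rot: [[-0.991, -0.132, 0.0], [-0.132, 0.991, 0.0], [-0.0, -0.0, -1.0]]
ft_force: [-1.9, 0.5, -1.1]
width: 0.997
finger_force: 0.9
```

carry_out:
  commands: "-0.1 0 0 0 8.5; 0 0 0 0 8.5; -0.1 0 0 0 8.5; 0 0 0 0 8.5; -0.1 0 0 0 8.5; 0 0 0 0 8.5; 0 0 0 0 8.5; 0 0 0 0 8.5; 0 0 0 0 8.5; 0 0 0 0 8.5"

```text
t: 22.7
tcp_pos: [0.6316, 0.2116, 0.0124]
ee_rot: [[-0.991, -0.132, 0.0], [-0.132, 0.991, 0.0], [-0.0, -0.0, -1.0]]
ft_force: [-2.1, 0.1, -0.5]
width: 0.995
finger_force: 0.7
```

carry_out:
  commands: "-0.1 0 0 0 8.5; 0 0 0 0 8.5; -0.1 0 0 0 8.5; 0 0 0 0 8.5; -0.1 0 0 0 8.5; 0 0 0 0 8.5; 0 0 0 0 8.5; 0 0 0 0 8.5; 0 0 0 0 8.5; 0 0 0 0 8.5"

```text
t: 23.53
tcp_pos: [0.6345, 0.212, 0.0124]
ee_rot: [[-0.991, -0.132, 0.0], [-0.132, 0.991, 0.0], [-0.0, 0.0, -1.0]]
ft_force: [-2.4, 0.0, 1.4]
width: 0.999
finger_force: 1.2
```

carry_out:
  commands: "-0.1 0 0 0 8.5; 0 0 0 0 8.5; -0.1 0 0 0 8.5; 0 0 0 0 8.5; 0 0 0 0 8.5; 0 0 0 0 8.5; 0 0 0 0 8.5; 0 0 0 0 8.5; 0 0 0 0 8.5; 0 0 0 0 8.5"

```text
t: 24.37
tcp_pos: [0.6354, 0.2121, 0.0123]
ee_rot: [[-0.991, -0.132, -0.002], [-0.132, 0.991, -0.0], [0.002, 0.0, -1.0]]
ft_force: [-6.1, -1.0, 4.5]
width: 0.994
finger_force: 3.1
```

carry_out:
  commands: "-0.1 0 0 0 8.5; 0 0 0 0 8.5; -0.1 0 0 0 8.5; 0 0 0 0 8.5; 0 0 0 0 8.5; 0 0 0 0 8.5; 0 0 0 0 8.5; 0 0 0 0 8.5; 0 0 0 0 8.5; 0 0 0 0 8.5"

```text
t: 25.2
tcp_pos: [0.6354, 0.2121, 0.0122]
ee_rot: [[-0.991, -0.132, -0.005], [-0.132, 0.991, -0.001], [0.005, 0.0, -1.0]]
ft_force: [-13.2, -1.6, 9.4]
width: 0.999
finger_force: 6.3
```

```bash
python3 -c "
from h import *
o=state();print(o['wrist_torque'])"
```

```text
25.2 [0.6354 0.2121 0.0122] yang 97.6 J [18. 34. -8. 48.  0. 11.] F [-13.2  -1.6   9.4] w 0.999 6.25986211001873
[-0.3209612   2.17016009 -0.20376264]
```

carry_out:
  commands: "1 0 0 0 8.5; 1 0 0 0 8.5; 0 0 -1.5 0 8.5; 0 0 -1.5 0 5; 0 0 -1.5 0 0; 0 0 -1.5 0 0; 0 0 -1.5 0 0; 0 0 -1.5 0 0; 0 0 -1 0 0; 0 0 0 0 0"

```text
t: 26.03
tcp_pos: [0.621, 0.2105, 0.1152]
ee_rot: [[-0.991, -0.132, 0.005], [-0.132, 0.991, 0.002], [-0.006, 0.001, -1.0]]
ft_force: [1.7, -0.3, -0.1]
width: 0.008
finger_force: 0.0
```

```bash
python3 - <<'E'
from h import *
eyes.capture("top");o=state();c=eyes.capture("wrist");K=cam(c,o);cv2.imwrite("pics/w6.png",c["image"]);np.savez("w6.npz",f=K[0],cx=K[1],cy=K[2],T=K[3])
plan(.6455,.3318,.12,97.6,10,g=0)
E
```

```text
26.08 [0.6201 0.2102 0.1136] yang 97.6 J [19. 27. -5. 58. -0. 11.] F [ 0.6  0.8 -0.5] w -0.0 0.0
-0.4 1.2 -0.1 0 0; -0.4 1.2 -0.1 0 0; -0.4 1.2 -0.1 0 0; -0.4 1.2 -0.1 0 0; -0.4 1.2 -0.1 0 0; -0.4 1.1 -0.1 0 0; -0.5 1.2 0 0 0; -0.4 1.1 -0.1 0 0; -0.5 1.2 0 0 0; -0.4 1.1 -0.1 0 0
end [0.6453 0.3315 0.1204] 97.6
```

View pics/w6.png

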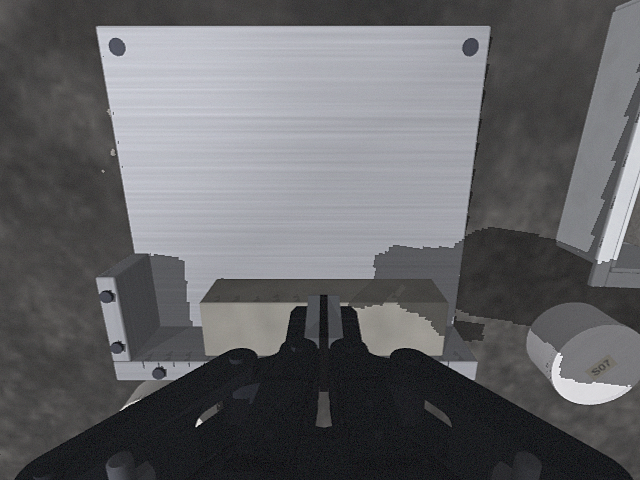

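```bash
python3 - <<'E'
from h import *
d=np.load("w6.npz");K=(float(d["f"]),float(d["cx"]),float(d["cy"]),d["T"]);B=np.array([.5943,.1883]);u=np.array([.9912,.1323]);v=np.array([-.1323,.9912])
for n,q in dict(L=(302,447,.052),R=(303,200,.052),plL=(27,97,.012),plR=(27,490,.012),stopTop=(254,148,.058)).items():
    p=ray(K,q[:2],q[2])[:2]-B;print(n,(u@p).round(4),(v@p).round(4))
E
```

```text
L 0.0551 0.0987
R 0.0559 -0.0595
plL -0.1091 -0.1177
plR -0.1091 0.1205
stopTop 0.0205 -0.0846
```

carry_out:
  commands: "-0.4 1.2 -0.1 0 0; -0.4 1.2 -0.1 0 0; -0.4 1.2 -0.1 0 0; -0.4 1.2 -0.1 0 0; -0.4 1.2 -0.1 0 0; -0.4 1.1 -0.1 0 0; -0.5 1.2 0 0 0; -0.4 1.1 -0.1 0 0; -0.5 1.2 0 0 0; -0.4 1.1 -0.1 0 0"

```text
t: 26.97
tcp_pos: [0.6448, 0.3329, 0.1201]
ee_rot: [[-0.991, -0.133, -0.0], [-0.133, 0.991, -0.0], [0.0, 0.0, -1.0]]
ft_force: [-0.3, -0.7, -0.5]
width: -0.003
finger_force: 0.0
```

carry_out:
  commands: "0 0 1.1 0 0; 0 0 1.1 0 0; 0 0 1.1 0 0; 0 0 1.1 0 0; 0 0 1.1 0 0; 0 0 1.1 0 0; 0 0 1.1 0 0; 0 0 1.1 0 0; 0 0 0.7 0 0; 0 0 0.3 0 0"

```text
t: 27.8
tcp_pos: [0.6438, 0.3308, 0.0205]
ee_rot: [[-0.991, -0.132, -0.002], [-0.132, 0.991, -0.001], [0.002, -0.001, -1.0]]
ft_force: [-0.3, -0.1, -0.6]
width: 0.0
finger_force: 0.0
```

carry_out:
  commands: "0 -0.4 0 0 0; 0 -0.4 0 0 0; 0 -0.4 0 0 0; 0 -0.4 0 0 0; 0 -0.4 0 0 0; 0 -0.4 0 0 0; 0 -0.4 0 0 0; 0 -0.4 0 0 0; 0 -0.4 0 0 0; 0 -0.4 0 0 0"

```text
t: 28.63
tcp_pos: [0.6503, 0.2922, 0.0229]
ee_rot: [[-0.991, -0.133, 0.001], [-0.133, 0.991, 0.002], [-0.001, 0.001, -1.0]]
ft_force: [-0.9, 5.3, 3.2]
width: 0.002
finger_force: 2.6
```

carry_out:
  commands: "0 -0.3 0 0 0; 0 -0.3 0 0 0; 0 -0.3 0 0 0; 0 -0.3 0 0 0; 0 -0.3 0 0 0; 0 -0.2 0 0 0; 0 -0.2 0 0 0; 0 -0.1 0 0 0; 0 -0.1 0 0 0; 0 0 0 0 0"

```text
t: 29.47
tcp_pos: [0.6531, 0.2712, 0.0229]
ee_rot: [[-0.991, -0.132, 0.001], [-0.132, 0.991, 0.001], [-0.001, 0.001, -1.0]]
ft_force: [-0.5, 4.9, 3.9]
width: 0.001
finger_force: 2.4
```

carry_out:
  commands: "0 -0.1 0 0 0; 0 0 0 0 0; 0 -0.1 0 0 0; 0 0 0 0 0; 0 -0.1 0 0 0; 0 0 0 0 0; 0 -0.1 0 0 0; 0 0 0 0 0; 0 0 0 0 0; 0 0 0 0 0"

```text
t: 30.3
tcp_pos: [0.6536, 0.2674, 0.0229]
ee_rot: [[-0.991, -0.133, 0.001], [-0.133, 0.991, 0.001], [-0.001, 0.001, -1.0]]
ft_force: [-1.3, 5.5, 4.3]
width: -0.001
finger_force: 2.6
```

carry_out:
  commands: "0 -0.1 0 0 0; 0 0 0 0 0; 0 -0.1 0 0 0; 0 0 0 0 0; 0 -0.1 0 0 0; 0 0 0 0 0; 0 -0.1 0 0 0; 0 0 0 0 0; 0 0 0 0 0; 0 0 0 0 0"

```text
t: 31.13
tcp_pos: [0.6541, 0.2634, 0.0229]
ee_rot: [[-0.991, -0.133, 0.001], [-0.133, 0.991, 0.001], [-0.001, 0.001, -1.0]]
ft_force: [-0.9, 5.2, 4.2]
width: -0.001
finger_force: 2.6
```

carry_out:
  commands: "0 -0.1 0 0 0; 0 0 0 0 0; 0 -0.1 0 0 0; 0 0 0 0 0; 0 0 0 0 0; 0 0 0 0 0; 0 0 0 0 0; 0 0 0 0 0; 0 0 0 0 0; 0 0 0 0 0"

```text
t: 31.97
tcp_pos: [0.6542, 0.2627, 0.0229]
ee_rot: [[-0.991, -0.133, 0.0], [-0.133, 0.991, 0.003], [-0.001, 0.003, -1.0]]
ft_force: [-1.2, 8.5, 3.4]
width: 0.001
finger_force: 4.3
```

carry_out:
  commands: "0 -0.1 0 0 0; 0 0 0 0 0; 0 -0.1 0 0 0; 0 0 0 0 0; 0 0 0 0 0; 0 0 0 0 0; 0 0 0 0 0; 0 0 0 0 0; 0 0 0 0 0; 0 0 0 0 0"

```text
t: 32.8
tcp_pos: [0.6542, 0.2627, 0.023]
ee_rot: [[-0.991, -0.134, -0.0], [-0.134, 0.991, 0.007], [-0.001, 0.007, -1.0]]
ft_force: [-1.5, 13.5, 3.7]
width: -0.001
finger_force: 7.0
```

carry_out:
  commands: "0 1 0 0 0; 0 1 0 0 0; 0 0 -1.5 0 0; 0 0 -1.5 0 0; 0 0 -1.5 0 0; 0 0 -1.5 0 0; 0 0 -1.5 0 0; 0 0 -1.5 0 0; 0 0 -1 0 0; 0 0 0 0 0"

```text
t: 33.63
tcp_pos: [0.6529, 0.2789, 0.1245]
ee_rot: [[-0.991, -0.132, 0.003], [-0.132, 0.991, 0.0], [-0.003, -0.0, -1.0]]
ft_force: [0.8, 0.2, -0.1]
width: -0.003
finger_force: 0.0
```

```bash
python3 - <<'E'
from h import *
eyes.capture("top");o=state()
plan(.6129,.1625,.12,97.6,10,g=8.5)
E
```

```text
33.68 [0.6523 0.2788 0.123 ] yang 97.6 J [23. 33.  5. 63. -0. 16.] F [-0.1 -0.4 -0.5] w -0.004 0.0
0.5 -1.1 0 0 8.5; 0.5 -1.1 0 0 8.5; 0.6 -1.1 0 0 8.5; 0.5 -1.1 0 0 8.5; 0.6 -1.1 0.1 0 8.5; 0.5 -1.1 0 0 8.5; 0.6 -1.1 0.1 0 8.5; 0.5 -1.1 0 0 8.5; 0.6 -1.1 0.1 0 8.5; 0.5 -1.1 0 0 8.5
end [0.6133 0.1626 0.12  ] 97.6
```

carry_out:
  commands: "0.5 -1.1 0 0 8.5; 0.5 -1.1 0 0 8.5; 0.6 -1.1 0 0 8.5; 0.5 -1.1 0 0 8.5; 0.6 -1.1 0.1 0 8.5; 0.5 -1.1 0 0 8.5; 0.6 -1.1 0.1 0 8.5; 0.5 -1.1 0 0 8.5; 0.6 -1.1 0.1 0 8.5; 0.5 -1.1 0 0 8.5"

```text
t: 34.52
tcp_pos: [0.612, 0.1613, 0.1191]
ee_rot: [[-0.991, -0.132, -0.0], [-0.132, 0.991, -0.0], [0.0, -0.0, -1.0]]
ft_force: [0.6, 0.0, -0.1]
width: 0.995
finger_force: 0.0
```

```bash
python3 - <<'E'
from h import *
eyes.capture("top");o=state();c=eyes.capture("wrist");K=cam(c,o);cv2.imwrite("pics/w7.png",c["image"]);np.savez("w7.npz",f=K[0],cx=K[1],cy=K[2],T=K[3])
E
```

```text
34.57 [0.6114 0.1593 0.1191] yang 97.5 J [15. 25. -8. 58. -0.  7.] F [-1.3 -1.8  0.3] w 0.993 0.0
```

View pics/w7.png

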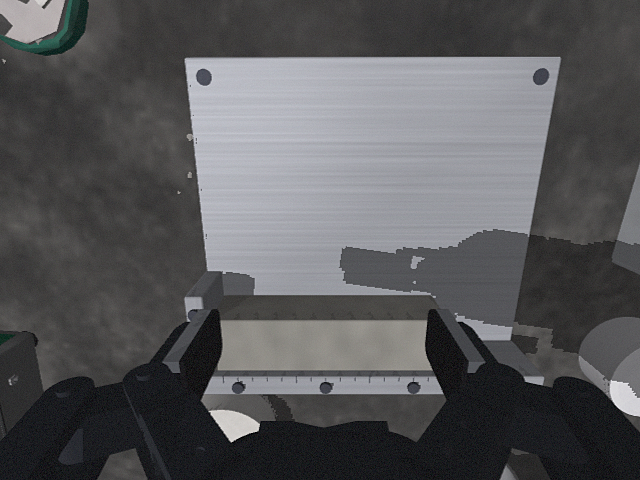

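carry_out:
  commands: "0 0 1.2 0 8.5; 0 0 1.2 0 8.5; 0 0 1.2 0 8.5; 0 0 1.2 0 8.5; 0 0 1.2 0 8.5; 0 0 1.2 0 8.5; 0 0 1.2 0 8.5; 0 0 1.2 0 8.5; 0 0 0.8 0 8.5; 0 0 0.2 0 8.5"

```text
t: 35.45
tcp_pos: [0.6114, 0.1624, 0.0112]
ee_rot: [[-0.991, -0.132, -0.003], [-0.132, 0.991, -0.001], [0.003, -0.0, -1.0]]
ft_force: [-1.1, -0.2, 0.1]
width: 0.992
finger_force: 0.0
```

carry_out:
  commands: "-0.4 0 0 0 8.5; -0.4 0 0 0 8.5; -0.4 0 0 0 8.5; -0.4 0 0 0 8.5; -0.4 0 0 0 8.5; -0.2 0 0 0 8.5; -0.2 0 0 0 8.5; -0.2 0 0 0 8.5; 0 0 0 0 8.5; 0 0 0 0 8.5"

```text
t: 36.28
tcp_pos: [0.6384, 0.1661, 0.0133]
ee_rot: [[-0.991, -0.132, -0.0], [-0.132, 0.991, -0.0], [0.0, -0.0, -1.0]]
ft_force: [0.4, 0.8, 0.1]
width: 0.994
finger_force: 0.0
```

carry_out:
  commands: "-0.1 0 0 0 8.5; 0 0 0 0 8.5; -0.1 0 0 0 8.5; 0 0 0 0 8.5; -0.1 0 0 0 8.5; 0 0 0 0 8.5; -0.1 0 0 0 8.5; 0 0 0 0 8.5; 0 0 0 0 8.5; 0 0 0 0 8.5"

```text
t: 37.12
tcp_pos: [0.6415, 0.1665, 0.0132]
ee_rot: [[-0.991, -0.132, -0.001], [-0.132, 0.991, -0.0], [0.002, -0.0, -1.0]]
ft_force: [-5.5, -0.2, 2.9]
width: 0.996
finger_force: 2.6
```

carry_out:
  commands: "-0.1 0 0 0 8.5; 0 0 0 0 8.5; -0.1 0 0 0 8.5; 0 0 0 0 8.5; -0.1 0 0 0 8.5; 0 0 0 0 8.5; 0 0 0 0 8.5; 0 0 0 0 8.5; 0 0 0 0 8.5; 0 0 0 0 8.5"

```text
t: 37.95
tcp_pos: [0.6414, 0.1664, 0.0129]
ee_rot: [[-0.991, -0.132, -0.007], [-0.132, 0.991, -0.001], [0.007, -0.0, -1.0]]
ft_force: [-14.1, -1.8, 10.3]
width: 0.999
finger_force: 7.1
```

carry_out:
  commands: "0.5 0 0 0 8.5; 0.6 0 0 0 8.5; 0.6 0 0 0 8.5; 0.6 0 0 0 8.5; 0.6 0 0 0 8.5; 0.6 0 0 0 8.5; 0 0 -1.2 0 8.5; 0 0 -1.5 0 8.5; 0 0 -1.5 0 8.5; 0 0 -1.5 0 8.5"

```text
t: 38.78
tcp_pos: [0.611, 0.1625, 0.0719]
ee_rot: [[-0.991, -0.132, 0.001], [-0.132, 0.991, 0.0], [-0.001, 0.0, -1.0]]
ft_force: [-0.6, 0.1, -0.6]
width: 0.993
finger_force: 0.0
```

carry_out:
  commands: "0 0 -1.5 0 8.5; 0 0 -1.5 0 8.5; 0 0 -1.5 0 8.5; 0 0 -1.5 0 8.5; 0.8 0 -1.5 0 8.5; 1 0 -1.5 0 8.5; 1 0 -1 0 8.5; 0 0 0 0 8.5; 0 0 0 0 8.5; 0 0 0 0 8.5"

```text
t: 39.62
tcp_pos: [0.5827, 0.1586, 0.1699]
ee_rot: [[-0.991, -0.132, -0.0], [-0.132, 0.991, -0.0], [0.0, -0.0, -1.0]]
ft_force: [0.1, -0.6, -0.4]
width: 0.99
finger_force: 0.0
```

```bash
python3 - <<'E'
from h import *
o=state();c=eyes.capture("wrist")["image"];s=eyes.capture("scene")["image"][140:290,180:390];cv2.imwrite("pics/w8.png",np.hstack([c[100:420,130:560],cv2.resize(s,(370,320),interpolation=2)]))
E
```

```text
39.62 [0.5827 0.1586 0.1699] yang 97.6 J [15. 20. -8. 62. -0.  8.] F [ 0.1 -0.6 -0.4] w 0.99 0.0
```

View pics/w8.png

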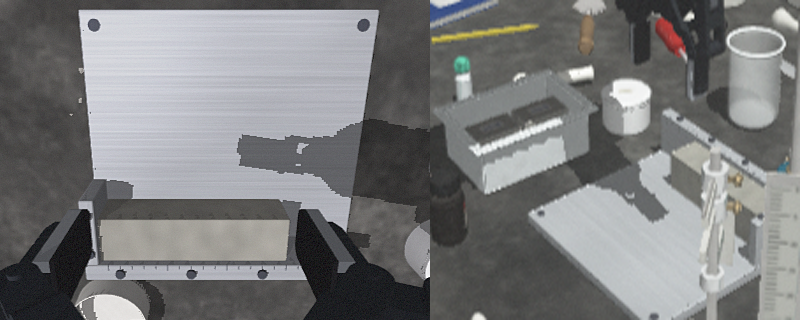

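```bash
python3 -c "
from h import *
print(hand_in())"
```

```text
the job is handed in; nothing more can be done
None
```

I handed the job in at about 40 s: both half-prisms lie flat in the white tray, and the mortar beam is pressed flush against the back rail with its end against the end stop, with nothing else seen to move in the last pictures.

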